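Put the cheese tools back in the serving board's fitted drawer

ROBOT

A 6-joint arm with a two-finger parallel gripper is mounted at the origin on the work surface. World frame = base frame: x ahead of the robot, y to its left, z up, the work surface at z = 0. Lengths are in m, angles in degrees, forces in N, time in s.
With the tool pointing down it reaches from about 0.375 to 0.9 m from the base axis. Payload 3.1 kg.
Tool frame: the origin (TCP) lies on the centre line of the jaws, within the pads' length; the fingertips stand 25 mm ahead of it and the grasp point (between the pads) lies 6 mm ahead of it; z points along the fingers, y is the line along which they close (so a half turn about z gives the same grasp; the last joint's range is limited). The gripper opens to 87 mm and grips with 3 to 60 N. Pads are 19 mm wide; open, the fingers measure 117 mm over their backs; the gripper's body (75 mm by 190 mm) begins 51 mm behind the grasp point.
Start: joints at [-76.977, 30.224, 82.088, -0, 67.689, -10.227], TCP at [0.247, -0.574, 0.248] pointing down, gripper open.
Joint ranges: [-176.69, 176.69], [-43.24, 126.21], [12.49, 139.97], [-82, 262], [0, 151.66], [-163.58, 163.58]. Speed limits (degrees/s): [159.86, 159.86, 180, 180, 180, 180].

INTERFACE

Orientations are given as a 3x3 rotation matrix whose columns are the frame's x, y, z axes.
In Python, from rig import bot, cams, models gives the robot as it stands. The module is installed in compiled form; this text tells all that it offers.
- The arm moves only by the shell command python3 -m handwheel 'ROWS' [OPENING]. ROWS is JSON, a list of rows, each a list of 6 numbers: the shift along the world's x, y, z each as a share of 1 m, from -1 to 1, then the turn, a rotation vector about the world's x, y, z each as a share of 2 rad, from -1 to 1. In form: [[dx, dy, dz, wx, wy, wz], ...]. A call has exactly 8 rows; each row is the pose to reach, as a shift and turn from the pose commanded when the call began; what a row does not reach only later rows make up. A row lasts 1/12 s, in which the tool goes at most 41.7 mm and 7.16 degrees, less where a joint would pass 70% of its speed; a pose out of reach is approached as far as the arm can. A call with a number of a shift or a turn outside -1 to 1 is refused whole. A call with a gripper value outside its range is refused whole. OPENING is the opening, from -1 (shut) to 1 (fully open), so that 0 is half open, set as the call begins (- or left out, the last holds). The fingers move at their own pace and stop on an object; the grip force is fixed at half the most. Time passes only in rows, so rows that repeat a pose let the fingers close, or fill a call up. It gives the time, the measured TCP pose, the force, the opening and the grip force at its end, in the units of the state.
- bot.read_state(): the state, without advancing time (a new reading comes with each control period).
- cams.capture(name): name is "scene" or "top" or "wrist"; returns (picture, depth): 420x560x3 uint8, blue, green, red; 420x560 float32, m along the optical axis (not along the pixel's ray), 0 where there is no reading.
- cams.calibration(name): a dict with "mtx" (3x3 intrinsics, pixels), "R" (3x3) and "t" (3): a world point X has camera coordinates R X + t; the wrist camera has in their place "tool_from_camera" (4x4, takes a point from camera to tool coordinates, whose origin is the TCP and whose axes are the flange's). Camera axes: x right, y down, z forward; pixel columns grow to the right and rows downward; lengths in m; the calibration is good to about 2 mm. A picture is of the moment at which its call begins: read the wrist's pose just before it. calibration takes no time and is no camera call.
- bot.hand_in(): hands the job in; it is judged then, once.
Trained networks look in the newest picture that a camera, given by its name, has taken for a name from the list of things; names that differ only in an ending like _2 or _b are one class to them, and where a whole thing is asked for, a point or a joint stands for the part that bears it (a point fixed in the world has none). Each returns a list of dicts, best first, with "conf" (0 to 1); they miss things now and then, are a little off and sometimes report something else, mostly with a low value. They report only what shows in the picture. A call takes as long as a camera call.
- models.spot_in(query, camera): "position" ([column, row] in pixels, amid what is visible of it).
- models.tip_of(query, camera): "position" ([column, row] in pixels: a listed point, or the origin of a listed thing).
The state is a dict: "time_s": time; "joint_positions": joint angles; "qvel": joint speeds; "tau": joint torques, N m; "position": TCP position; "tcp_rot": TCP orientation; "force": force on the tool from outside, world axes, zero at the start; "moment": the same for the moment, N m; "opening": opening from 0.0 (shut) to 1.0 (fully open); "grasp_force": force on a finger pad.
Only numpy, scipy, OpenCV 4.12 (cv2) and the standard library are available. Lean on these libraries where they do the work, as an engineer would, in place of code of your own. Each camera call takes 0.05 s, during which the arm holds its last target. There are 200 camera calls.

TASK

The washed cheese tools are dry: put the cleaver, the fork and the spade back into the serving board's drawer, each in the foam pocket cut to its shape, and press each one down until it is fully home. Then push the drawer shut until its front is flush with the board. Do not push the jar, the mug or the bowl about or knock them over.

Things in the scene. Friction and masses are not known exactly. Their poses are not given: they have to be found in the camera images.
- cleaver_center (a point): Grip point of the cheese cleaver, loose on a 4 mm mat: 10 mm up, midway across its dark wooden slab handle (18 wide, 20 mm high, steel ends), which runs from x = -58 to +42 mm; from there a flat rectangular blade 65 x 44 mm (y = -35 to +9 mm). x points to the blade, z up. 0.15 kg, balanced 5 mm ahead of here.
- cleaver_tip (a point): Far end of the cheese cleaver's blade, on the handle's centre line: x = 107 mm from cleaver_center, 2.5 mm lower. The steel is 3 mm thick, 6 to 9 mm above the handle's underside.
- fork_center (a point): Grip point of the cheese fork, loose on a 4 mm mat: 10 mm up, midway across its dark wooden slab handle (18 wide, 20 mm high, steel ends), which runs from x = -58 to +42 mm; from there a flat two-pronged fork 80 mm long, 20 mm wide. x points to the blade, z up. 0.15 kg, balanced 5 mm ahead of here.
- fork_tip (a point): Far end of the cheese fork's blade, on the handle's centre line: x = 122 mm from fork_center, 2.5 mm lower. The steel is 3 mm thick, 6 to 9 mm above the handle's underside.
- spade_center (a point): Grip point of the cheese spade, loose on a 4 mm mat: 10 mm up, midway across its dark wooden slab handle (18 wide, 20 mm high, steel ends), which runs from x = -58 to +42 mm; from there a flat blade 70 mm long, widening from 16 to 56 mm. x points to the blade, z up. 0.15 kg, balanced 5 mm ahead of here.
- spade_tip (a point): Far end of the cheese spade's blade, on the handle's centre line: x = 112 mm from spade_center, 2.5 mm lower. The steel is 3 mm thick, 6 to 9 mm above the handle's underside.
- cleaver_pocket (a point): Where cleaver_center lies when the cheese cleaver is fully home in its pocket in the drawer's dark foam: 1 mm below the foam's top, 10 mm above the slot's floor; x to the blade end, z up. Handle slot 105 x 23 mm, 11 mm deep, springy foam along its sides closing to 16 mm near the floor. Finger notches, as deep, on both sides here: x = -17 to +17 mm, out to 37 mm from the middle line.
- cleaver_pocket_tip (a point): Where cleaver_tip lies when the cheese cleaver is home. The blade recess is the blade's outline plus about 2.5 mm, 6 mm deep. The springy foam grips the handle: let go, the tool stays about 4 mm short of home; pressing it down there takes 6 to 10 N. Home, the handle stands 9 mm above the foam.
- fork_pocket (a point): Where fork_center lies when the cheese fork is fully home in its pocket in the drawer's dark foam: 1 mm below the foam's top, 10 mm above the slot's floor; x to the blade end, z up. Handle slot 105 x 23 mm, 11 mm deep, springy foam along its sides closing to 16 mm near the floor. Finger notches, as deep, on both sides here: x = -17 to +17 mm, out to 37 mm from the middle line.
- fork_pocket_tip (a point): Where fork_tip lies when the cheese fork is home. The blade recess is the blade's outline plus about 2.5 mm, 6 mm deep. The springy foam grips the handle: let go, the tool stays about 4 mm short of home; pressing it down there takes 6 to 10 N. Home, the handle stands 9 mm above the foam.
- spade_pocket (a point): Where spade_center lies when the cheese spade is fully home in its pocket in the drawer's dark foam: 1 mm below the foam's top, 10 mm above the slot's floor; x to the blade end, z up. Handle slot 105 x 23 mm, 11 mm deep, springy foam along its sides closing to 16 mm near the floor. Finger notches, as deep, on both sides here: x = -17 to +17 mm, out to 37 mm from the middle line.
- spade_pocket_tip (a point): Where spade_tip lies when the cheese spade is home. The blade recess is the blade's outline plus about 2.5 mm, 6 mm deep. The springy foam grips the handle: let go, the tool stays about 4 mm short of home; pressing it down there takes 6 to 10 N. Home, the handle stands 9 mm above the foam.
- drawer (a joint): How far the drawer is out of the bamboo serving board, m: 0 shut (front flush with the board's side), 0.265 fully out; starts 0.222 to 0.26 out, all pockets clear of the board. Stays where left, slides with about 3 N. The board (320 x 260 mm, 50 mm high) stays put; its top clears tools that are home by 3 mm and no more.
- drawer_front (a point): Middle of the outer face of the drawer's flat front (222 mm wide, 4 to 33 mm above the worktop). x points into the board, the way the drawer shuts, as does the pockets' x; z up. The foam's top is 2.5 mm above this point. Along y the pockets of cleaver, fork and spade lie at -60, 0 and +60 mm.
- jar: Bystander: glass jar with steel lid, 66 mm across, 85 mm high, on the worktop between drawer and mat, farther from the robot. Origin: centre of its underside.
- mug: Bystander: white mug, 80 mm across, 95 mm high, standing on top of the board. Origin: centre of its underside.
- ramekin: Bystander: white bowl, 90 mm across, 45 mm high, on top of the board. Origin: centre of its underside.

How it is judged (in metres and radians):
On the way:
1. all three tools are pressed fully home, each in its own pocket (horizontal distance between cleaver_center and cleaver_pocket below 0.006 m and z of cleaver_center in the frame of cleaver_pocket below 0.002 m and horizontal distance between cleaver_tip and cleaver_pocket_tip below 0.008 m and z of cleaver_tip in the frame of cleaver_pocket_tip below 0.004 m and horizontal distance between fork_center and fork_pocket below 0.006 m and z of fork_center in the frame of fork_pocket below 0.002 m and horizontal distance between fork_tip and fork_pocket_tip below 0.008 m and z of fork_tip in the frame of fork_pocket_tip below 0.004 m and horizontal distance between spade_center and spade_pocket below 0.006 m and z of spade_center in the frame of spade_pocket below 0.002 m and horizontal distance between spade_tip and spade_pocket_tip below 0.008 m and z of spade_tip in the frame of spade_pocket_tip below 0.004 m), for 0.2 s.
At the end, for the whole second after the job is handed in: Cleaver, fork and spade each lie fully home in their own pockets (grip point within 6 mm sideways and no more than 2 mm above home, blade end within 8 mm sideways and no more than 4 mm above home), at rest, and the drawer is within 6 mm of shut (all of step 1 and linear speed of each of cleaver, fork, spade below 0.02 m/s and value of joint drawer below 0.006 m); the robot touches nothing.
It fails at once if the jar is pushed more than 20 mm or tipped (distance of jar from where it was at the start of the episode above 0.02 m or angle between jar's own z axis and vertical above 0.35 rad).
It fails at once if the mug is pushed more than 20 mm or tipped (distance of mug from where it was at the start of the episode above 0.02 m or angle between mug's own z axis and vertical above 0.35 rad).
It fails at once if the bowl is pushed more than 20 mm or tipped (distance of ramekin from where it was at the start of the episode above 0.02 m or angle between ramekin's own z axis and vertical above 0.35 rad).
It also fails if it takes over 72 s, if anything falls off the work surface, if the arm or the gripper's body presses on something with over 40 N, if the wrist force passes 120 N, or if a joint passes its speed limit or range.

## Working session

There is one attempt and no reset: what is moved stays moved. The work goes in short steps, Python scripts to look and compute and a shell command to move; the robot and the scene stay as the last step left them, time stands still between calls to the robot, and variables do not carry over. Pictures are saved under pics/ and viewed, at most 10 in all, crops included, and the job is handed in when it is done.

```bash
mkdir -p pics; cat > h.py <<'E'
from rig import bot,cams,models
import numpy as np,cv2
def pix2w(cam,uv,z=None,depth=None,st=None):
    c=cams.calibration(cam);K=np.array(c["mtx"])
    if cam=="wrist":
        T=np.array(c["tool_from_camera"]);Rt=np.array(st["tcp_rot"]);p=np.array(st["position"])
        Rw=Rt@T[:3,:3];o=Rt@T[:3,3]+p
    else:
        R=np.array(c["R"]);Rw=R.T;o=-R.T@np.array(c["t"])
    d=Rw@np.linalg.solve(K,np.array([uv[0],uv[1],1.0]))
    if z is not None: return o+d*(z-o[2])/d[2]
    return o+d*depth
E
python3 - <<'E'
from h import *
s=bot.read_state();print(s["time_s"],s["position"],s["tcp_rot"],s["opening"])
for c in("top","scene"):
    im,d=cams.capture(c);cv2.imwrite(f"pics/{c}0.png",im);np.save(f"pics/{c}0d.npy",d)
Z=dict(cleaver_center=.014,cleaver_tip=.0115,fork_center=.014,fork_tip=.0115,spade_center=.014,spade_tip=.0115,cleaver_pocket=.02,cleaver_pocket_tip=.0175,fork_pocket=.02,fork_pocket_tip=.0175,spade_pocket=.02,spade_pocket_tip=.0175,drawer_front=.0185,jar=0,mug=.05,ramekin=.05)
d=np.load("pics/top0d.npy")
for n,z in Z.items():
    for cam in("top",):
        for r in models.tip_of(n,cam)[:2]:
            print(n,cam,round(r["conf"],2),np.round(r["position"],1),pix2w(cam,r["position"],z).round(4))
E
```

```text
0.0 [ 0.24658328 -0.57358596  0.24659358] [[ 9.18797275e-01  3.94729445e-01 -4.83052063e-04]
 [ 3.94729574e-01 -9.18795077e-01  2.04210477e-03]
 [ 3.62253025e-04 -2.06695523e-03 -9.99997798e-01]] 1.0016481368004522
cleaver_center top 0.82 [208.4 258.9] [0.4676 0.213  0.014 ]
cleaver_center top 0.63 [136.3 245.1] [0.509  0.4071 0.014 ]
cleaver_tip top 0.63 [207.5 215.5] [0.5847 0.2144 0.0115]
fork_center top 0.92 [135.  247.7] [0.502  0.4106 0.014 ]
fork_tip top 0.72 [139.6 199.5] [0.6324 0.3985 0.0115]
fork_tip top 0.62 [446.6 198.2] [ 0.6174 -0.4365  0.0115]
spade_center top 0.9 [171.8 250.1] [0.4934 0.3114 0.014 ]
spade_tip top 0.65 [181.6 211.2] [0.598  0.2846 0.0115]
cleaver_pocket top 0.73 [288.3 245.2] [ 0.4997 -0.0029  0.02  ]
cleaver_pocket_tip top 0.96 [331.9 244. ] [ 0.5003 -0.1203  0.0175]
fork_pocket top 0.63 [288.8 223.5] [ 0.5579 -0.0056  0.02  ]
fork_pocket_tip top 0.76 [337. 221.] [ 0.5618 -0.1359  0.0175]
fork_pocket_tip top 0.43 [332.  245.6] [ 0.496  -0.1205  0.0175]
spade_pocket top 0.8 [290.3 201.7] [ 0.6167 -0.011   0.02  ]
spade_pocket top 0.7 [447.  194.6] [ 0.6265 -0.435   0.02  ]
spade_pocket_tip top 0.81 [330.4 203.9] [ 0.6085 -0.1194  0.0175]
spade_pocket_tip top 0.69 [335.2 222.3] [ 0.5584 -0.1309  0.0175]
drawer_front top 0.91 [260.6 221.1] [0.5661 0.0703 0.0185]
drawer_front top 0.19 [171.9 248.3] [0.4983 0.3101 0.0185]
jar top 0.78 [215.5 166.2] [0.7208 0.1925 0.    ]
mug top 0.77 [432.4 242.4] [ 0.4993 -0.3805  0.05  ]
ramekin top 0.89 [446.4 194.8] [ 0.6237 -0.4227  0.05  ]
```

View pics/top0.png

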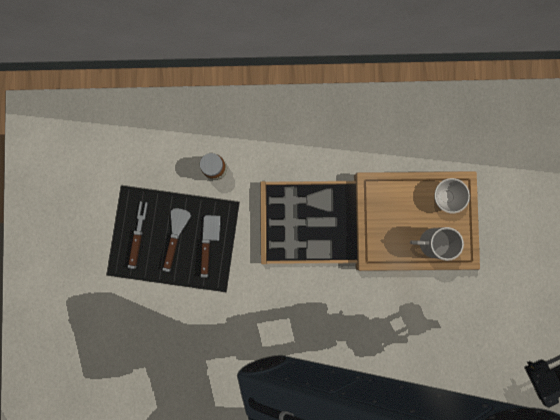

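View pics/scene0.png

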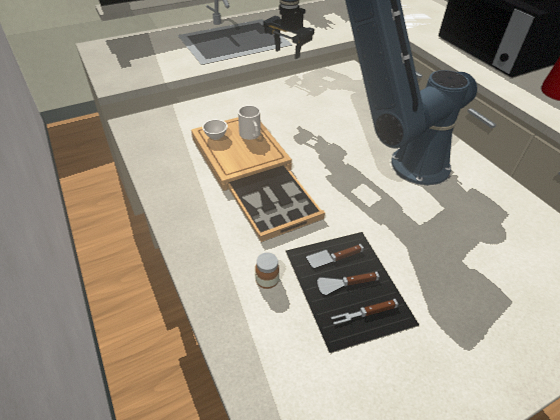

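The top view shows the mat with the fork (135,248), spade (172,250) and cleaver (207,258). The drawer is open at about (310,222), with the jar at (212,165). The bowl (452,195) and mug (446,243) stand on the board. The scene view agrees. I'll move above the tools for a close look.

```bash
python3 -m handwheel '[[0.2,0.26,0.05,0,0,0.44],[0.2,0.26,0.05,0,0,0.44],[0.2,0.26,0.05,0,0,0.44],[0.2,0.26,0.05,0,0,0.44],[0.2,0.26,0.05,0,0,0.44],[0.2,0.26,0.05,0,0,0.44],[0.2,0.26,0.05,0,0,0.44],[0.2,0.26,0.05,0,0,0.44]]' 1 
python3 -m handwheel '[[0.05,0.32,0,0,0,0.44],[0.05,0.32,0,0,0,0.44],[0.05,0.32,0,0,0,0.44],[0.05,0.32,0,0,0,0.44],[0.05,0.32,0,0,0,0.44],[0.05,0.32,0,0,0,0.44],[0.05,0.32,0,0,0,0.44],[0.05,0.32,0,0,0,0.44]]'
python3 -m handwheel '[[0.02,0.3,0,0,0,0.44],[0.02,0.3,0,0,0,0.44],[0.02,0.3,0,0,0,0.44],[0.02,0.3,0,0,0,0.44],[0.02,0.3,0,0,0,0.44],[0.02,0.3,0,0,0,0.44],[0.02,0.3,0,0,0,0.44],[0.02,0.3,0,0,0,0.44]]'
cat >> h.py <<'E'
Z=dict(cleaver_center=.014,cleaver_tip=.0115,fork_center=.014,fork_tip=.0115,spade_center=.014,spade_tip=.0115,cleaver_pocket=.02,cleaver_pocket_tip=.0175,fork_pocket=.02,fork_pocket_tip=.0175,spade_pocket=.02,spade_pocket_tip=.0175,drawer_front=.0185)
def look(names,pic=None):
    s=bot.read_state();im,d=cams.capture("wrist")
    if pic: cv2.imwrite(f"pics/{pic}.png",im);np.save(f"pics/{pic}d.npy",d);np.save(f"pics/{pic}s.npy",s)
    R=np.array(s["tcp_rot"]);print("t",round(s["time_s"],2),"pos",np.round(s["position"],4),"phi",round(np.degrees(np.arctan2(R[1,0],R[0,0])),2),"tilt",R[:2,2].round(4),"j",np.round(s["joint_positions"],1))
    for n in names:
        for r in models.tip_of(n,"wrist")[:2]:
            print(n,round(r["conf"],2),np.round(r["position"],1),pix2w("wrist",r["position"],Z[n],st=s).round(4))
    return s,im,d
E
python3 - <<'E'
from h import *
print(np.round(cams.calibration("wrist")["tool_from_camera"],4),np.round(cams.calibration("wrist")["mtx"],1))
look([a+b for a in("cleaver","fork","spade") for b in("_center","_tip")],"w1")
E
```

```text
time_s: 1.57
position: [0.4477, -0.3123, 0.2981]
tcp_rot: [[0.277, 0.961, 0.0], [0.961, -0.277, -0.0], [-0.0, 0.0, -1.0]]
force: [0.9, -0.3, 0.3]
opening: 1.003
grasp_force: 0.0
time_s: 2.23
position: [0.4965, 0.0088, 0.2978]
tcp_rot: [[-0.565, 0.825, 0.0], [0.825, 0.565, 0.001], [0.0, 0.001, -1.0]]
force: [0.6, -0.2, -0.8]
opening: 0.997
grasp_force: 0.0
time_s: 2.9
position: [0.5166, 0.3118, 0.2977]
tcp_rot: [[-0.996, 0.087, 0.002], [0.087, 0.996, 0.004], [-0.001, 0.004, -1.0]]
force: [1.6, -0.5, -0.3]
opening: 0.999
grasp_force: 0.0
[[ 3.000e-04 -9.581e-01 -2.866e-01  7.840e-02]
 [ 1.000e+00  3.000e-04  3.000e-04  9.000e-04]
 [-2.000e-04 -2.866e-01  9.581e-01 -1.367e-01]
 [ 0.000e+00  0.000e+00  0.000e+00  1.000e+00]] [[311.4   0.  287. ]
 [  0.  311.4 206.7]
 [  0.    0.    1. ]]
t 2.9 pos [0.5166 0.3118 0.2977] phi 175.0 tilt [0.0017 0.0038] j [ 20.4  25.5  82.1   0.2  72.3 -64.6]
cleaver_center 0.56 [218.7 151.7] [0.4799 0.2254 0.014 ]
cleaver_tip 0.59 [224.  227.5] [0.5884 0.2162 0.0115]
fork_center 0.93 [359.2 163.3] [0.5119 0.4124 0.014 ]
fork_tip 0.96 [343.5 244.3] [0.6301 0.3875 0.0115]
spade_center 0.97 [290.1 159.5] [0.4986 0.3196 0.014 ]
spade_tip 0.7 [274.3 236.2] [0.6083 0.2873 0.0115]
```

View pics/w1.png

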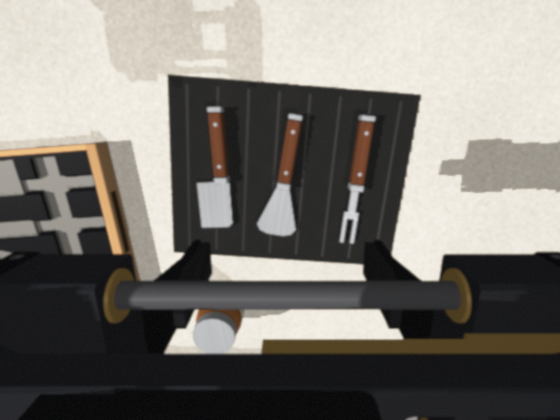

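The wrist picture shows the cleaver (218,150), spade (290,160) and fork (362,165) bright on the dark mat, with the jar at (217,330). I'll fit each tool's known outline to the silhouette and move over the drawer.

```bash
cat >> h.py <<'E'
from scipy.optimize import minimize
def cam_w(s):
    c=cams.calibration("wrist");T=np.array(c["tool_from_camera"]);Rt=np.array(s["tcp_rot"])
    return np.array(c["mtx"]),Rt@T[:3,:3],Rt@T[:3,3]+np.array(s["position"])
def proj(s,P):
    K,R,o=cam_w(s);q=(np.asarray(P)-o)@R@K.T;return q[:,:2]/q[:,2:]
def place(poly,z,p):
    c,n=np.cos(p[2]),np.sin(p[2]);a=np.array(poly,float)
    return np.c_[p[0]+c*a[:,0]-n*a[:,1],p[1]+n*a[:,0]+c*a[:,1],np.full(len(a),z)]
def fill(uv,shape):
    m=np.zeros(shape,np.uint8);cv2.fillPoly(m,[np.round(uv*256).astype(np.int32)],255,lineType=cv2.LINE_AA,shift=8);return m.astype(np.float32)/255
BL=dict(cleaver=[(42,-35),(107,-35),(107,9),(42,9)],fork=[(42,-10),(122,-10),(122,10),(42,10)],spade=[(42,-8),(112,-28),(112,28),(42,8)])
H=[(-58,-9),(42,-9),(42,9),(-58,9)]
def tool_mask(s,n,p,shape,z0=.004):
    A=np.array(H)/1e3;B=np.array(BL[n])/1e3
    h=cv2.convexHull(np.r_[proj(s,place(A,z0,p)),proj(s,place(A,z0+.02,p))].astype(np.float32))[:,0]
    return np.maximum(fill(h,shape),fill(proj(s,place(B,z0+.009,p)),shape))
def fit(cost,p0,d=(.008,.008,.08)):
    sx=np.array([p0]+[np.array(p0)+np.eye(3)[i]*d[i] for i in range(3)])
    return minimize(cost,p0,method="Nelder-Mead",options=dict(initial_simplex=sx,xatol=1e-5,fatol=1e-5))
def fit_tool(s,im,n,p0,z0=.004,thr=60):
    m=(im.max(2)>thr).astype(np.float32)
    roi=cv2.dilate(tool_mask(s,n,p0,m.shape,z0),np.ones((25,25)))>0
    roi[250:]=0
    f=lambda p:float(np.abs(tool_mask(s,n,p,m.shape,z0)-m)[roi].mean())
    r=fit(f,p0);return r.x,r.fun,m
E
python3 - <<'E'
from h import *
im=cv2.imread("pics/w1.png");s=np.load("pics/w1s.npy",allow_pickle=True).item()
for n,c,t in(("cleaver",(.475,.22),(.587,.216)),("fork",(.507,.411),(.631,.39)),("spade",(.497,.317),(.605,.287))):
    yaw=np.arctan2(t[1]-c[1],t[0]-c[0])
    for thr in(70,90):
        p,e,m=fit_tool(s,im,n,[*c,yaw],thr=thr);print(n,thr,p[:2].round(4),np.degrees(p[2]).round(2),round(e,4))
    o=tool_mask(s,n,p,m.shape)
    cs,_=cv2.findContours((o>.5).astype(np.uint8),0,2);cv2.drawContours(im,cs,-1,(0,255,0),1)
cv2.imwrite("pics/fit1.png",cv2.resize(im[60:270,140:440],None,fx=2.6,fy=2.6,interpolation=0))
E
python3 -m handwheel '[[0.04,-0.31,0,0,0,-0.44],[0.04,-0.31,0,0,0,-0.44],[0.04,-0.31,0,0,0,-0.44],[0.04,-0.31,0,0,0,-0.44],[0.04,-0.31,0,0,0,-0.44],[0.04,-0.31,0,0,0,-0.44],[0.04,-0.31,0,0,0,-0.44],[0.04,-0.31,0,0,0,-0.44]]'
python3 -m handwheel '[[0,0,0,0,0,-0.32],[0,0,0,0,0,-0.32],[0,0,0,0,0,-0.32],[0,0,0,0,0,-0.32],[0,0,0,0,0,-0.32],[0,0,0,0,0,-0.32],[0,0,0,0,0,-0.32],[0,0,0,0,0,-0.32]]'
python3 - <<'E'
from h import *
look([a+b for a in("cleaver","fork","spade") for b in("_pocket","_pocket_tip")]+["drawer_front"],"w2")
E
```

```text
cleaver 70 [0.48   0.2245] -2.76 0.0572
cleaver 90 [0.4801 0.2252] -3.13 0.0691
fork 70 [0.5072 0.413 ] -10.29 0.0722
fork 90 [0.5073 0.4126] -10.07 0.0944
spade 70 [0.4952 0.3159] -14.81 0.047
spade 90 [0.4955 0.3165] -14.45 0.0558
time_s: 3.92
position: [0.5568, -0.0103, 0.298]
tcp_rot: [[-0.552, 0.834, 0.001], [0.834, 0.552, -0.002], [-0.003, -0.0, -1.0]]
force: [-0.3, 0.5, -1.1]
opening: 1.004
grasp_force: 0.0
time_s: 4.58
position: [0.5564, -0.005, 0.2977]
tcp_rot: [[0.044, 0.999, 0.0], [0.999, -0.044, -0.0], [-0.0, 0.0, -1.0]]
force: [-0.4, -0.5, -0.5]
opening: 0.998
grasp_force: 0.0
t 4.58 pos [ 0.5564 -0.005   0.2977] phi 87.49 tilt [ 0.0001 -0.0001] j [-12.   21.7  88.6  -0.   69.8  -9.5]
cleaver_pocket 0.68 [249.3 177.5] [ 0.5059 -0.0059  0.02  ]
cleaver_pocket_tip 0.58 [251.8 252.3] [ 0.5005 -0.1173  0.0175]
fork_pocket_tip 0.75 [293.3 259. ] [ 0.5607 -0.1307  0.0175]
spade_pocket 0.79 [337.5 173.8] [ 0.6249 -0.006   0.02  ]
spade_pocket_tip 0.71 [290.1 113.2] [0.5644 0.0748 0.0175]
spade_pocket_tip 0.68 [336.3 252.5] [ 0.6239 -0.123   0.0175]
drawer_front 0.74 [291.  112.7] [0.5655 0.0754 0.0185]
drawer_front 0.39 [337.1 254.5] [ 0.6249 -0.1257  0.0185]
```

View pics/fit1.png

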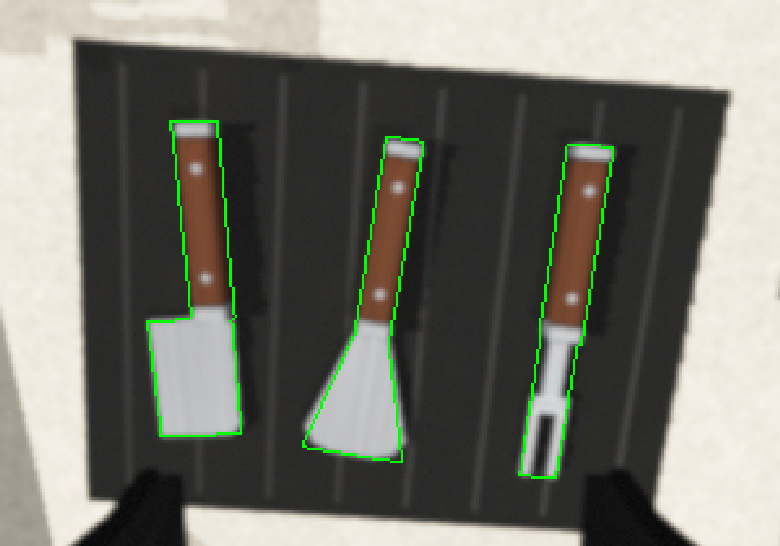

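View pics/w2.png

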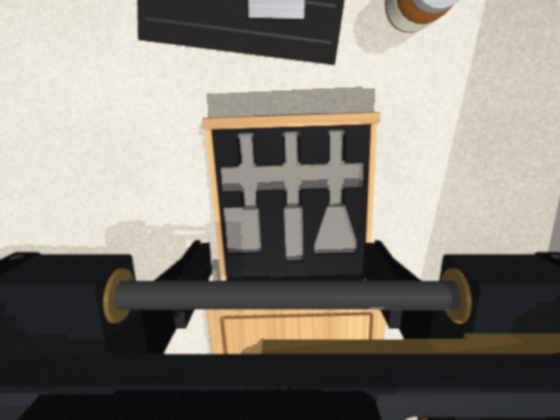

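The overlay matches all three tools. The drawer picture shows the pockets light on dark foam: handles at columns 247, 291 and 337, notch bar at row 175, front at row 120. I'll fit the pocket pattern next.

```bash
cat >> h.py <<'E'
def off(p,y,g=2.5):
    a=np.array(p,float);c=cv2.convexHull(a.astype(np.float32))[:,0]
    lo,hi=a.min(0),a.max(0);k=a.copy()
    k[:,0]+=np.where(a[:,0]>60,g,-g);k[:,1]+=np.where(a[:,1]>0,g,-g);k[:,1]+=y;return k/1e3
def drawer_mask(s,p,shape,w=8):
    m=np.zeros(shape,np.float32)
    def add(a,zf):
        nonlocal m
        m=np.maximum(m,np.minimum(fill(proj(s,place(a,.021,p)),shape),fill(proj(s,place(a,zf,p)),shape)))
    for n,y in(("cleaver",-60),("fork",0),("spade",60)):
        add(np.array([(-60.5,y-w),(44.5,y-w),(44.5,y+w),(-60.5,y+w)])/1e3,.010)
        add(np.array([(-17,y-37),(17,y-37),(17,y+37),(-17,y+37)])/1e3,.010)
        add(off(BL[n],y),.015)
    return m
def fit_drawer(s,im,p0,thr=75,rows=(125,262),skip=()):
    m=(im.max(2)>thr).astype(np.float32)
    hull=place(np.array([(-70,-98),(128,-98),(128,98),(-70,98)])/1e3,.021,p0)
    roi=fill(proj(s,hull),m.shape)>.5;roi[rows[1]:]=0
    for y in skip: roi[fill(proj(s,place(np.array([(-75,y-30),(135,y-30),(135,y+30),(-75,y+30)])/1e3,.021,p0)),m.shape)>.5]=0
    f=lambda p:float(np.abs(drawer_mask(s,p,m.shape)-m)[roi].mean())
    r=fit(f,p0);return r.x,r.fun
E
python3 - <<'E'
from h import *
im=cv2.imread("pics/w2.png");s=np.load("pics/w2s.npy",allow_pickle=True).item()
for thr in(65,80,95):
    p,e=fit_drawer(s,im,[.563,-.006,np.radians(-91.5)],thr);print(thr,p[:2].round(4),np.degrees(p[2]).round(2),round(e,4))
cs,_=cv2.findContours((drawer_mask(s,p,im.shape[:2])>.5).astype(np.uint8),0,2);cv2.drawContours(im,cs,-1,(0,255,0),1)
cv2.imwrite("pics/fit2.png",cv2.resize(im[80:290,180:410],None,fx=2.6,fy=2.6,interpolation=0))
E
```

```text
65 [ 0.5632 -0.0077] -90.43 0.0826Traceback (most recent call last):
  File "<stdin>", line 4, in <module>
  File "h.py", line 68, in fit_drawer
    r=fit(f,p0);return r.x,r.fun
  File "h.py", line 41, in fit
    return minimize(cost,p0,method="Nelder-Mead",options=dict(initial_simplex=sx,xatol=1e-5,fatol=1e-5))
    res = _minimize_neldermead(fun, x0, args, callback, bounds=bounds,
                               **options)
    fxr = func(xr)
    fx = function(np.copy(x), *(wrapper_args + args))
  File "h.py", line 67, in <lambda>
    f=lambda p:float(np.abs(drawer_mask(s,p,m.shape)-m)[roi].mean())
                            ~~~~~~~~~~~^^^^^^^^^^^^^
  File "h.py", line 59, in drawer_mask
    add(np.array([(-17,y-37),(17,y-37),(17,y+37),(-17,y+37)])/1e3,.010)
    ~~~^^^^^^^^^^^^^^^^^^^^^^^^^^^^^^^^^^^^^^^^^^^^^^^^^^^^^^^^^^^^^^^^
  File "h.py", line 56, in add
    m=np.maximum(m,np.minimum(fill(proj(s,place(a,.021,p)),shape),fill(proj(s,place(a,zf,p)),shape)))
                                                                       ~~~~^^^^^^^^^^^^^^^^^
  File "h.py", line 27, in proj
    K,R,o=cam_w(s);q=(np.asarray(P)-o)@R@K.T;return q[:,:2]/q[:,2:]
          ~~~~~^^^
  File "h.py", line 24, in cam_w
    c=cams.calibration("wrist");T=np.array(c["tool_from_camera"]);Rt=np.array(s["tcp_rot"])
ValueError: time passes only in moves, steps and waits
```

```bash
sed -i 's/^def cam_w(s):/_C=cams.calibration("wrist")\ndef cam_w(s):/; s/    c=cams.calibration("wrist");T=/    c=_C;T=/' h.py
python3 - <<'E'
from h import *
im=cv2.imread("pics/w2.png");s=np.load("pics/w2s.npy",allow_pickle=True).item()
for thr in(50,65,80,95):
    p,e=fit_drawer(s,im,[.563,-.006,np.radians(-91.5)],thr);print(thr,p[:2].round(4),np.degrees(p[2]).round(2),round(e,4))
cs,_=cv2.findContours((drawer_mask(s,p,im.shape[:2])>.5).astype(np.uint8),0,2);cv2.drawContours(im,cs,-1,(0,255,0),1)
cv2.imwrite("pics/fit2.png",cv2.resize(im[80:290,180:410],None,fx=2.6,fy=2.6,interpolation=0))
E
```

```text
50 [ 0.5632 -0.0079] -90.65 0.0954
65 [ 0.5632 -0.0077] -90.43 0.0826
80 [ 0.5632 -0.0077] -90.56 0.0828
95 [ 0.5632 -0.0063] -90.57 0.094
```

View pics/fit2.png

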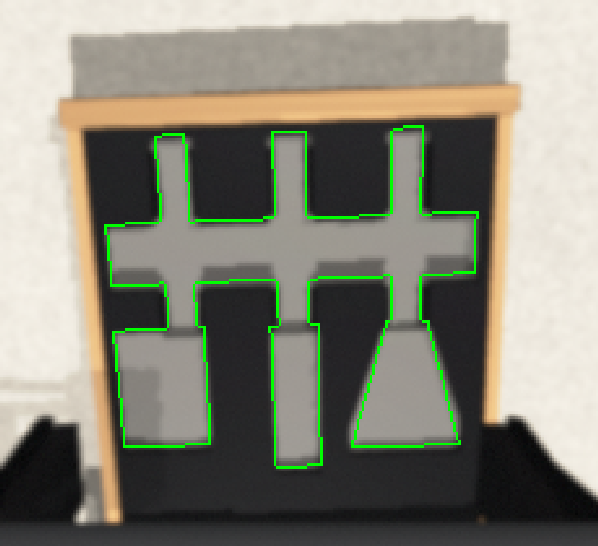

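The drawer fit matches the pockets well: fork pocket at (0.5632, -0.0077), yaw about -90.5°. I'll go for the cleaver.

```bash

python3 -m handwheel '[[-0.0764,0.2298,-0.1,0,0,0.39],[-0.0764,0.2298,-0.1,0,0,0.39],[-0.0764,0.2298,-0.1,0,0,0.39],[-0.0764,0.2298,-0.1,0,0,0.39],[-0.0764,0.2298,-0.1,0,0,0.39],[-0.0764,0.2298,-0.1,0,0,0.39],[-0.0764,0.2298,-0.1,0,0,0.39],[-0.0764,0.2298,-0.1,0,0,0.39]]' 
python3 -m handwheel '[[0,0,-0.1,0,0,0.392],[0,0,-0.1,0,0,0.392],[0,0,-0.1,0,0,0.392],[0,0,-0.1,0,0,0.392],[0,0,-0.1,0,0,0.392],[0,0,-0.1,0,0,0.392],[0,0,-0.1,0,0,0.392],[0,0,-0.1,0,0,0.392]]'
```

```text
time_s: 5.65
position: [0.478, 0.2279, 0.1961]
tcp_rot: [[-0.674, 0.739, -0.004], [0.739, 0.674, -0.001], [0.002, -0.003, -1.0]]
force: [-0.5, -0.1, 0.3]
opening: 1.003
grasp_force: 0.0
time_s: 6.32
position: [0.4823, 0.2242, 0.0982]
tcp_rot: [[-0.999, 0.054, 0.002], [0.054, 0.999, -0.0], [-0.002, 0.0, -1.0]]
force: [0.3, -0.3, -0.5]
opening: 0.998
grasp_force: 0.0
```

```bash

python3 -m handwheel '[[0,0,-0.03,0,0,0],[0,0,-0.05,0,0,0],[0,0,-0.06,0,0,0],[0,0,-0.066,0,0,0],[0,0,-0.066,0,0,0],[0,0,-0.066,0,0,0],[0,0,-0.066,0,0,0],[0,0,-0.066,0,0,0]]' 
python3 -m handwheel '[[0,0,0,0,0,0],[0,0,0,0,0,0],[0,0,0,0,0,0],[0,0,0,0,0,0],[0,0,0,0,0,0],[0,0,0,0,0,0],[0,0,0,0,0,0],[0,0,0,0,0,0]]' -1
```

```text
time_s: 6.98
position: [0.4811, 0.2258, 0.0325]
tcp_rot: [[-0.999, 0.052, 0.002], [0.052, 0.999, 0.0], [-0.002, 0.001, -1.0]]
force: [-0.3, 0.2, -0.4]
opening: 0.998
grasp_force: 0.0
time_s: 7.65
position: [0.4803, 0.2256, 0.0315]
tcp_rot: [[-0.999, 0.052, -0.0], [0.052, 0.999, -0.0], [0.0, -0.0, -1.0]]
force: [0.2, 0.7, -0.2]
opening: 0.477
grasp_force: 0.0
```

```bash

python3 -m handwheel '[[0,0,0,0,0,0],[0,0,0,0,0,0],[0,0,0,0,0,0],[0,0,0,0,0,0],[0,0,0,0,0,0],[0,0,0,0,0,0],[0,0,0.01,0,0,0],[0,0,0.03,0,0,0]]' 
python3 -m handwheel '[[0,0,0.06,0,0,0],[0,0,0.09,0,0,-0.05],[0.023,-0.2325,0.09,0,0,-0.38],[0.023,-0.2325,0.09,0,0,-0.38],[0.023,-0.2325,0.09,0,0,-0.38],[0.023,-0.2325,0.09,0,0,-0.38],[0.023,-0.2325,0.09,0,0,-0.38],[0.023,-0.2325,0.09,0,0,-0.38]]'
python3 -m handwheel '[[0,0,0,0,0,-0.38],[0,0,0,0,0,-0.38],[0,0,0,0,0,-0.38],[0,0,0,0,0,-0.38],[0,0,0,0,0,-0.38],[0,0,0,0,0,-0.38],[0,0,0,0,0,-0.38],[0,0,0,0,0,-0.38]]'
python3 - <<'E'
from h import *
s,im,d=look(["cleaver_center"],"w3")
E
```

```text
time_s: 8.32
position: [0.4786, 0.2251, 0.0603]
tcp_rot: [[-0.999, 0.052, -0.005], [0.052, 0.999, -0.001], [0.005, -0.001, -1.0]]
force: [-0.0, -0.3, -2.4]
opening: 0.202
grasp_force: 30.0
time_s: 8.98
position: [0.5038, -0.0104, 0.1524]
tcp_rot: [[-0.683, 0.73, 0.002], [0.73, 0.683, -0.001], [-0.002, 0.0, -1.0]]
force: [0.7, 0.2, -2.1]
opening: 0.204
grasp_force: 30.0
time_s: 9.65
position: [0.5031, -0.0068, 0.1519]
tcp_rot: [[-0.002, 1.0, -0.0], [1.0, 0.002, 0.0], [0.0, -0.0, -1.0]]
force: [-0.1, -0.3, -2.4]
opening: 0.201
grasp_force: 30.0
t 9.65 pos [ 0.5031 -0.0068  0.1519] phi 90.09 tilt [-0.0001  0.    ] j [-13.5  29.4 104.7   0.   46.  -13.6]
cleaver_center 0.74 [283.6 260.6] [ 0.5004 -0.0639  0.014 ]
```

View pics/w3.png

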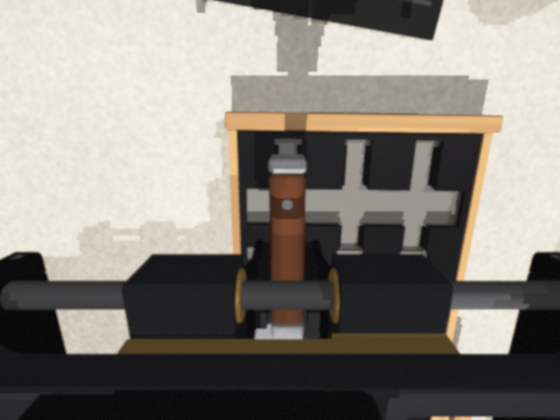

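The cleaver is held, its butt visible at (288,158), with the fork and spade slots beyond it. I'll compare held-tool and drawer fits in this view.

```bash
cat >> h.py <<'E'
def held(s,im):
    """butt-end edge and handle centre line of the held tool, in the image, against the nominal prediction"""
    R=np.array(s["tcp_rot"]);yaw=np.arctan2(-R[1,0],-R[0,0]);t=np.array(s["position"]);z=t[2]-.0315+.024
    g=lambda x,y:proj(s,place([(x/1e3,y/1e3)],z,[t[0],t[1],yaw]))[0]
    b=im.astype(int);red=(b[...,2]-b[...,0]>35)
    e0,e1=g(-58,0),g(-25,0);print("pred butt",e0.round(1),"mid -35",g(-35,0).round(1),"px/mm",(np.linalg.norm(e1-e0)/33).round(2))
    for x in(-45,-35):
        c=g(x,0);r=int(round(c[1]));cols=np.where(red[r,int(c[0])-30:int(c[0])+30])[0]+int(c[0])-30
        print(" row",r,"pred edges",g(x,9)[0].round(1),g(x,-9)[0].round(1),"red",cols.min(),cols.max())
    c=int(round(e0[0]));print(" butt column max-channel",int(e0[1])-8,b[int(e0[1])-8:int(e0[1])+14,c-3:c+4].max(2).mean(1).round().astype(int))
E
python3 - <<'E'
from h import *
im=cv2.imread("pics/w3.png");s=np.load("pics/w3s.npy",allow_pickle=True).item()
held(s,im)
for thr in(65,80,95):
    p,e=fit_drawer(s,im,[.563,-.0077,np.radians(-90.5)],thr,rows=(0,240),skip=(-60,));print(thr,p[:2].round(4),np.degrees(p[2]).round(2),round(e,4))
cs,_=cv2.findContours((drawer_mask(s,p,im.shape[:2])>.5).astype(np.uint8),0,2);cv2.drawContours(im,cs,-1,(0,255,0),1)
cv2.imwrite("pics/fit3.png",cv2.resize(im[90:280,210:510],None,fx=2.6,fy=2.6,interpolation=0))
E
```

```text
pred butt [285.9 162.4] mid -35 [285.9 209.7] px/mm 2.02
 row 190 pred edges 304.8 267.0 red 270 303
 row 210 pred edges 304.5 267.3 red 272 302
 butt column max-channel 154 [ 91  86  85  87  93 105 117 125 130 133 132 130 127 129 148 181 197 195
 172 130  93  87]
65 [ 0.5627 -0.0084] -90.28 0.0953
80 [ 0.5625 -0.0081] -90.52 0.0894
95 [ 0.5624 -0.0086] -90.36 0.0943
```

View pics/fit3.png

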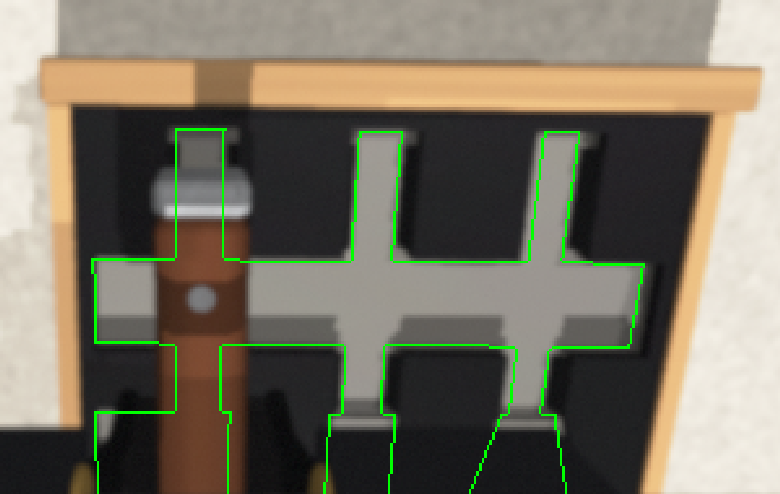

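```bash
python3 - <<'E'
from h import *
d=np.load("pics/w3d.npy");s=np.load("pics/w3s.npy",allow_pickle=True).item()
print(d[150,200:210].mean())
for r in range(148,186,2): print(r,pix2w("wrist",(287,r),depth=float(d[r,287]),st=s).round(4))
R=np.array(s["tcp_rot"]);t=s["position"];yaw=np.arctan2(-R[1,0],-R[0,0])
for x in(-58,-52): print([proj(s,place([(x/1e3,0)],t[2]-.0315+z,[t[0],t[1],yaw]))[0].round(1) for z in(.004,.024)])
E
```

```text
0.28582948
148 [0.5035 0.0436 0.0097]
150 [0.5035 0.042  0.0108]
152 [0.5035 0.0402 0.01  ]
154 [0.5035 0.0528 0.1266]
156 [0.5035 0.0529 0.1349]
158 [0.5035 0.0527 0.1406]
160 [0.5035 0.0521 0.1432]
162 [0.5035 0.0512 0.1436]
164 [0.5035 0.0505 0.1451]
166 [0.5035 0.0492 0.1428]
168 [0.5035 0.0485 0.144 ]
170 [0.5035 0.0475 0.1439]
172 [0.5035 0.0465 0.1437]
174 [0.5035 0.0452 0.1417]
176 [0.5035 0.0447 0.1439]
178 [0.5035 0.0438 0.1443]
180 [0.5035 0.0425 0.1428]
182 [0.5035 0.042  0.1448]
184 [0.5035 0.0407 0.1432]
[array([286. , 156.6]), array([285.9, 162.4])]
[array([286., 168.]), array([285.9, 175.1])]
```

```bash

python3 -m handwheel '[[-0.0007,-0.0018,-0.03,0,0,-0.0035],[-0.0007,-0.0018,-0.06,0,0,-0.0035],[-0.0007,-0.0018,-0.08,0,0,-0.0035],[-0.0007,-0.0018,-0.09,0,0,-0.0035],[-0.0007,-0.0018,-0.096,0,0,-0.0035],[-0.0007,-0.0018,-0.1,0,0,-0.0035],[-0.0007,-0.0018,-0.102,0,0,-0.0035],[-0.0007,-0.0018,-0.102,0,0,-0.0035]]' 
python3 -m handwheel '[[0,0,-0.002,0,0,0],[0,0,-0.004,0,0,0],[0,0,-0.006,0,0,0],[0,0,-0.006,0,0,0],[0,0,-0.006,0,0,0],[0,0,-0.006,0,0,0],[0,0,-0.006,0,0,0],[0,0,-0.006,0,0,0]]'
```

```text
time_s: 10.42
position: [0.5032, -0.0088, 0.05]
tcp_rot: [[0.008, 1.0, 0.001], [1.0, -0.008, -0.0], [-0.0, 0.001, -1.0]]
force: [-0.0, 0.6, -1.3]
opening: 0.209
grasp_force: 30.0
time_s: 11.08
position: [0.5027, -0.0087, 0.0436]
tcp_rot: [[0.008, 1.0, 0.0], [1.0, -0.008, -0.0], [-0.0, 0.0, -1.0]]
force: [0.9, 0.9, -0.7]
opening: 0.206
grasp_force: 30.0
```

```bash

python3 -m handwheel '[[0,0,-0.002,0,0,0],[0,0,-0.004,0,0,0],[0,0,-0.006,0,0,0],[0,0,-0.0065,0,0,0],[0,0,-0.0065,0,0,0],[0,0,-0.0065,0,0,0],[0,0,-0.0065,0,0,0],[0,0,-0.0065,0,0,0]]'
```

```text
time_s: 11.75
position: [0.503, -0.0088, 0.0375]
tcp_rot: [[0.008, 1.0, 0.001], [1.0, -0.008, -0.0], [-0.0, 0.001, -1.0]]
force: [0.4, -0.2, 5.6]
opening: 0.204
grasp_force: 30.0
```

```bash

python3 -m handwheel '[[0,0,-0.001,0,0,0],[0,0,-0.0015,0,0,0],[0,0,-0.0015,0,0,0],[0,0,-0.0015,0,0,0],[0,0,-0.0015,0,0,0],[0,0,-0.0015,0,0,0],[0,0,-0.0015,0,0,0],[0,0,-0.0015,0,0,0]]'
```

```text
time_s: 12.42
position: [0.503, -0.0088, 0.0374]
tcp_rot: [[0.008, 1.0, 0.002], [1.0, -0.008, -0.0], [-0.0, 0.002, -1.0]]
force: [-2.2, 0.3, 18.2]
opening: 0.207
grasp_force: 30.0
```

```bash

python3 -m handwheel '[[0,0,0.0005,0,0,0],[0,0,0.0005,0,0,0],[0,0,0.0005,0,0,0],[0,0,0.0005,0,0,0],[0,0,0.0005,0,0,0],[0,0,0.0005,0,0,0],[0,0,0.0005,0,0,0],[0,0,0.0005,0,0,0]]' -0.16
python3 -m handwheel '[[0,0,0.02,0,0,0],[0,0,0.05,0,0,0],[0,0,0.09,0,0,0],[0,0,0.13,0,0,0],[0.06,0.0,0.17,0,0,0],[0.06,0.0,0.21,0,0,0],[0.06,0.0,0.25,0,0,0],[0.06,0.0,0.262,0,0,0]]' 1
python3 -m handwheel '[[0,0,0,0,0,0],[0,0,0,0,0,0],[0,0,0,0,0,0],[0,0,0,0,0,0],[0,0,0,0,0,0],[0,0,0,0,0,0],[0,0,0,0,0,0],[0,0,0,0,0,0]]'
python3 - <<'E'
from h import *
s,im,d=look(["cleaver_center","cleaver_tip"],"w4")
p,e=fit_drawer(s,im,[.563,-.0077,np.radians(-90.5)],80,skip=(-60,));print(p[:2].round(4),np.degrees(p[2]).round(2),round(e,4))
def top(P):
    q=proj(s,np.array([P]))[0].round().astype(int);b=d[q[1]-1:q[1]+2,q[0]-1:q[0]+2]
    return pix2w("wrist",q,depth=float(np.median(b)),st=s).round(4)
for o in(-45,-20,0,25,60,75,90): print(o,top((.503,-.008-o/1e3,.03)))
print("foam",top((.533,.03,.021)),top((.533,-.07,.021)))
E
```

```text
time_s: 13.08
position: [0.5026, -0.0087, 0.0359]
tcp_rot: [[0.008, 1.0, -0.0], [1.0, -0.008, 0.0], [0.0, -0.0, -1.0]]
force: [-0.1, -0.4, -0.7]
opening: 0.419
grasp_force: 0.0
time_s: 13.75
position: [0.5648, -0.0089, 0.3018]
tcp_rot: [[0.008, 1.0, 0.005], [1.0, -0.008, -0.001], [-0.001, 0.005, -1.0]]
force: [0.4, -0.8, 0.2]
opening: 0.936
grasp_force: 0.0
time_s: 14.42
position: [0.5624, -0.0087, 0.2973]
tcp_rot: [[0.008, 1.0, -0.001], [1.0, -0.008, 0.0], [0.0, -0.001, -1.0]]
force: [-0.4, 0.4, -1.2]
opening: 1.002
grasp_force: 0.0
t 14.42 pos [ 0.5624 -0.0087  0.2973] phi 89.54 tilt [-0.0014  0.0003] j [-12.3  22.2  87.7   0.   70.2 -11.8]
cleaver_tip 0.9 [246.  250.9] [ 0.501  -0.1231  0.0115]
[ 0.563  -0.0074] -90.29 0.072
-45 [0.5028 0.0367 0.029 ]
-20 [0.503  0.0125 0.0297]
0 [ 0.5032 -0.0086  0.0296]
25 [ 0.5033 -0.0333  0.029 ]
60 [ 0.5013 -0.0725  0.0182]
75 [ 0.5006 -0.0874  0.0186]
90 [ 0.5014 -0.1028  0.0186]
foam [0.5327 0.0305 0.0204] [ 0.5325 -0.0706  0.0201]
```

The cleaver is home: handle top about 9 mm above the foam, and the drawer hasn't moved. The fork is next.

```bash

python3 -m handwheel '[[-0.0552,0.32,-0.05,0,0,0.35],[-0.0552,0.32,-0.05,0,0,0.35],[-0.0552,0.32,-0.05,0,0,0.35],[-0.0552,0.32,-0.05,0,0,0.35],[-0.0552,0.32,-0.05,0,0,0.35],[-0.0552,0.32,-0.05,0,0,0.35],[-0.0552,0.32,-0.05,0,0,0.35],[-0.0552,0.32,-0.05,0,0,0.35]]' 0
python3 -m handwheel '[[0,0.1015,-0.148,0,0,0.35],[0,0.1015,-0.148,0,0,0.35],[0,0.1015,-0.148,0,0,0.35],[0,0.1015,-0.148,0,0,0.35],[0,0.1015,-0.148,0,0,0.35],[0,0.1015,-0.148,0,0,0.35],[0,0.1015,-0.148,0,0,0.35],[0,0.1015,-0.148,0,0,0.35]]'
python3 -m handwheel '[[0,0,-0.02,0,0,0],[0,0,-0.04,0,0,0],[0,0,-0.055,0,0,0],[0,0,-0.064,0,0,0],[0,0,-0.067,0,0,0],[0,0,-0.067,0,0,0],[0,0,-0.067,0,0,0],[0,0,-0.067,0,0,0]]'
```

```text
time_s: 15.23
position: [0.5066, 0.3138, 0.2478]
tcp_rot: [[-0.639, 0.769, 0.0], [0.769, 0.639, 0.0], [0.0, 0.0, -1.0]]
force: [0.5, -0.5, -0.2]
opening: 0.528
grasp_force: 0.0
time_s: 15.9
position: [0.5076, 0.413, 0.0998]
tcp_rot: [[-0.984, 0.18, 0.0], [0.18, 0.984, -0.0], [-0.0, -0.0, -1.0]]
force: [-0.3, -1.0, 0.8]
opening: 0.501
grasp_force: 0.0
time_s: 16.57
position: [0.5083, 0.4132, 0.0344]
tcp_rot: [[-0.984, 0.178, 0.002], [0.178, 0.984, 0.001], [-0.002, 0.002, -1.0]]
force: [-0.5, -0.1, 0.0]
opening: 0.499
grasp_force: 0.0
```

```bash

python3 -m handwheel '[[0,0,-0.001,0,0,0],[0,0,-0.001,0,0,0],[0,0,-0.001,0,0,0],[0,0,-0.001,0,0,0],[0,0,-0.001,0,0,0],[0,0,-0.001,0,0,0],[0,0,-0.001,0,0,0],[0,0,-0.001,0,0,0]]' -1
python3 -m handwheel '[[0,0,0.02,0,0,0],[0,0,0.05,0,0,0],[0,0,0.09,0,0,0],[0.055,-0.25,0.09,0,0,-0.35],[0.055,-0.25,0.09,0,0,-0.35],[0.055,-0.25,0.09,0,0,-0.35],[0.055,-0.25,0.09,0,0,-0.35],[0.055,-0.25,0.09,0,0,-0.35]]'
python3 -m handwheel '[[0,-0.17,0,0,0,-0.35],[0,-0.17,0,0,0,-0.35],[0,-0.17,0,0,0,-0.35],[0,-0.17,0,0,0,-0.35],[0,-0.17,0,0,0,-0.35],[0,-0.17,0,0,0,-0.35],[0,-0.17,0,0,0,-0.35],[0,-0.17,0,0,0,-0.35]]'
```

```text
time_s: 17.23
position: [0.5074, 0.4128, 0.0322]
tcp_rot: [[-0.984, 0.178, 0.0], [0.178, 0.984, -0.0], [-0.0, -0.0, -1.0]]
force: [-0.4, -1.0, 1.4]
opening: 0.203
grasp_force: 30.0
time_s: 17.9
position: [0.5519, 0.2077, 0.1218]
tcp_rot: [[-0.69, 0.724, -0.0], [0.724, 0.69, -0.0], [0.0, -0.0, -1.0]]
force: [0.9, 0.2, -1.7]
opening: 0.209
grasp_force: 30.0
time_s: 18.57
position: [0.5519, 0.0392, 0.1217]
tcp_rot: [[-0.069, 0.998, -0.001], [0.998, 0.069, 0.0], [0.0, -0.001, -1.0]]
force: [-0.1, -1.0, -1.2]
opening: 0.205
grasp_force: 30.0
```

```bash

python3 -m handwheel '[[0.0108,-0.0475,0.03,0,0,-0.039],[0.0108,-0.0475,0.03,0,0,-0.039],[0.0108,-0.0475,0.03,0,0,-0.039],[0.0108,-0.0475,0.03,0,0,-0.039],[0.0108,-0.0475,0.03,0,0,-0.039],[0.0108,-0.0475,0.03,0,0,-0.039],[0.0108,-0.0475,0.03,0,0,-0.039],[0.0108,-0.0475,0.03,0,0,-0.039]]'
cat >> h.py <<'E'
def butt(s,d,dz):
    """held tool's butt end (world, along hand) from depth: mean of end-face points minus nominal; dz=TCP height above underside"""
    R=np.array(s["tcp_rot"]);t=np.array(s["position"]);K,Rw,o=cam_w(s)
    v,u=np.mgrid[100:235,240:340];D=d[100:235,240:340];r=np.stack([u,v,np.ones_like(u)],-1)@np.linalg.inv(K).T*D[...,None]
    L=((r@Rw.T+o)-t)@R
    L=L[(D>0)&(np.abs(L[...,1])<.02)&(L[...,2]>dz-.022)&(L[...,2]<dz-.002)]
    top=L[(L[:,2]<dz-.018)&(L[:,0]<.05)]
    end=L[(np.abs(L[:,1])<.006)]
    return "butt x in hand (nom .058)",np.percentile(end[:,0],99).round(4),"lateral",np.percentile(top[:,1],[1,99]).round(4)
E
python3 - <<'E'
from h import *
s3=np.load("pics/w3s.npy",allow_pickle=True).item();print(butt(s3,np.load("pics/w3d.npy"),.0275))
s,im,d=look([],"w5");print(butt(s,d,.0282))
for thr in(65,95):
    p,e=fit_drawer(s,im,[.563,-.0077,np.radians(-90.5)],thr,rows=(0,240),skip=(0,-60));print(p[:2].round(4),np.degrees(p[2]).round(2),round(e,4))
E
```

```text
time_s: 19.23
position: [0.5624, -0.0073, 0.1515]
tcp_rot: [[0.01, 1.0, -0.001], [1.0, -0.01, 0.0], [0.0, -0.001, -1.0]]
force: [-0.3, -0.5, -1.7]
opening: 0.205
grasp_force: 30.0
('butt x in hand (nom .058)', np.float64(0.0598), 'lateral', array([-0.0071,  0.0086]))
t 19.23 pos [ 0.5624 -0.0073  0.1515] phi 89.45 tilt [-0.0014  0.0004] j [-12.1  33.   96.2   0.   51.  -11.6]
('butt x in hand (nom .058)', np.float64(0.0598), 'lateral', array([-0.007 ,  0.0084]))
[ 0.5628 -0.0087] -90.49 0.0865
[ 0.5626 -0.0083] -90.47 0.0909
```

```bash

python3 -m handwheel '[[0.0003,-0.0014,-0.03,0,0,0],[0.0003,-0.0014,-0.06,0,0,0],[0.0003,-0.0014,-0.085,0,0,0],[0.0003,-0.0014,-0.097,0,0,0],[0.0003,-0.0014,-0.103,0,0,0],[0.0003,-0.0014,-0.106,0,0,0],[0.0003,-0.0014,-0.108,0,0,0],[0.0003,-0.0014,-0.108,0,0,0]]' 
python3 -m handwheel '[[0,0,-0.001,0,0,0],[0,0,-0.002,0,0,0],[0,0,-0.003,0,0,0],[0,0,-0.004,0,0,0],[0,0,-0.005,0,0,0],[0,0,-0.006,0,0,0],[0,0,-0.006,0,0,0],[0,0,-0.006,0,0,0]]'
```

```text
time_s: 19.95
position: [0.5637, -0.0096, 0.0448]
tcp_rot: [[0.011, 1.0, 0.001], [1.0, -0.011, -0.0], [-0.0, 0.001, -1.0]]
force: [-0.7, 0.3, -1.4]
opening: 0.203
grasp_force: 30.0
time_s: 20.62
position: [0.5634, -0.0097, 0.0392]
tcp_rot: [[0.011, 1.0, 0.001], [1.0, -0.011, -0.0], [-0.0, 0.001, -1.0]]
force: [-2.1, -0.0, 5.3]
opening: 0.203
grasp_force: 30.0
```

```bash

python3 -m handwheel '[[-0.0004,0.0005,-0.0008,0,0,0],[-0.0004,0.0005,-0.0016,0,0,0],[-0.0004,0.0005,-0.0024,0,0,0],[-0.0004,0.0005,-0.0024,0,0,0],[-0.0004,0.0005,-0.0024,0,0,0],[-0.0004,0.0005,-0.0024,0,0,0],[-0.0004,0.0005,-0.0024,0,0,0],[-0.0004,0.0005,-0.0024,0,0,0]]'
```

```text
time_s: 21.28
position: [0.5633, -0.0095, 0.0381]
tcp_rot: [[0.011, 1.0, 0.002], [1.0, -0.011, -0.001], [-0.001, 0.002, -1.0]]
force: [-4.8, -1.2, 14.9]
opening: 0.201
grasp_force: 30.0
```

```bash

python3 -m handwheel '[[0,0,0.0005,0,0,0],[0,0,0.0005,0,0,0],[0,0,0.0005,0,0,0],[0,0,0.0005,0,0,0],[0,0,0.0005,0,0,0],[0,0,0.0005,0,0,0],[0,0,0.0005,0,0,0],[0,0,0.0005,0,0,0]]' -0.16
python3 -m handwheel '[[0,0,0.02,0,0,0],[0,0,0.05,0,0,0],[0,0,0.09,0,0,0],[0,0,0.13,0,0,0],[0,0.0,0.17,0,0,0],[0,0.0,0.21,0,0,0],[0,0.0,0.25,0,0,0],[0,0.0,0.261,0,0,0]]' 0
python3 -m handwheel '[[0,0,0,0,0,0],[0,0,0,0,0,0],[0,0,0,0,0,0],[0,0,0,0,0,0],[0,0,0,0,0,0],[0,0,0,0,0,0],[0,0,0,0,0,0],[0,0,0,0,0,0]]'
python3 - <<'E'
from h import *
s,im,d=look([],"w6")
p,e=fit_drawer(s,im,[.563,-.0077,np.radians(-90.5)],80,skip=(-60,0));print(p[:2].round(4),np.degrees(p[2]).round(2),round(e,4))
def top(P):
    q=proj(s,np.array([P]))[0].round().astype(int);b=d[q[1]-1:q[1]+2,q[0]-1:q[0]+2]
    return pix2w("wrist",q,depth=float(np.median(b)),st=s)[2].round(4)
for x in(.503,.563): print(x,[top((x,-.008-o/1e3,.03)) for o in(-45,-20,0,25,52,60,75)])
print("foam",top((.533,.03,.021)),top((.533,-.07,.021)))
E
```

```text
time_s: 21.95
position: [0.5629, -0.0091, 0.0359]
tcp_rot: [[0.011, 1.0, -0.0], [1.0, -0.011, 0.0], [0.0, -0.0, -1.0]]
force: [0.6, 0.7, 0.1]
opening: 0.417
grasp_force: 0.0
time_s: 22.62
position: [0.5658, -0.0095, 0.3041]
tcp_rot: [[0.011, 1.0, 0.012], [1.0, -0.011, -0.003], [-0.002, 0.012, -1.0]]
force: [1.3, -0.6, 0.2]
opening: 0.499
grasp_force: 0.0
time_s: 23.28
position: [0.5628, -0.0091, 0.2965]
tcp_rot: [[0.011, 1.0, -0.001], [1.0, -0.011, 0.0], [0.0, -0.001, -1.0]]
force: [-0.9, 1.0, 0.3]
opening: 0.499
grasp_force: 0.0
t 23.28 pos [ 0.5628 -0.0091  0.2965] phi 89.36 tilt [-0.0012  0.0003] j [-12.3  22.3  87.7   0.   70.1 -11.7]
[ 0.5629 -0.0076] -89.99 0.1029
0.503 [np.float64(0.0292), np.float64(0.0296), np.float64(0.0303), np.float64(0.0293), np.float64(0.0184), np.float64(0.0182), np.float64(0.0177)]
0.563 [np.float64(0.0297), np.float64(0.0298), np.float64(0.0291), np.float64(0.0297), np.float64(0.018), np.float64(0.0188), np.float64(0.019)]
foam 0.0203 0.0204
```

Fork home too. Spade next.

```bash

python3 -m handwheel '[[-0.0675,0.29,-0.1,0,0,0.33],[-0.0675,0.29,-0.1,0,0,0.33],[-0.0675,0.29,-0.1,0,0,0.33],[-0.0675,0.29,-0.1,0,0,0.33],[-0.0675,0.29,-0.1,0,0,0.33],[-0.0675,0.29,-0.1,0,0,0.33],[-0.0675,0.29,-0.1,0,0,0.33],[-0.0675,0.29,-0.1,0,0,0.33]]' 0
python3 -m handwheel '[[0,0.0353,-0.0965,0,0,0.333],[0,0.0353,-0.0965,0,0,0.333],[0,0.0353,-0.0965,0,0,0.333],[0,0.0353,-0.0965,0,0,0.333],[0,0.0353,-0.0965,0,0,0.333],[0,0.0353,-0.0965,0,0,0.333],[0,0.0353,-0.0965,0,0,0.333],[0,0.0353,-0.0965,0,0,0.333]]'
python3 -m handwheel '[[0,0,-0.02,0,0,0],[0,0,-0.04,0,0,0],[0,0,-0.055,0,0,0],[0,0,-0.064,0,0,0],[0,0,-0.068,0,0,0],[0,0,-0.068,0,0,0],[0,0,-0.068,0,0,0],[0,0,-0.068,0,0,0]]'
```

```text
time_s: 24.0
position: [0.4933, 0.2844, 0.1957]
tcp_rot: [[-0.606, 0.795, -0.002], [0.795, 0.606, 0.001], [0.002, -0.001, -1.0]]
force: [0.4, 0.1, -0.3]
opening: 0.498
grasp_force: 0.0
time_s: 24.67
position: [0.4956, 0.3163, 0.1006]
tcp_rot: [[-0.967, 0.254, 0.0], [0.254, 0.967, 0.0], [-0.0, 0.0, -1.0]]
force: [0.6, -0.1, 0.5]
opening: 0.502
grasp_force: 0.0
time_s: 25.33
position: [0.4961, 0.3165, 0.0335]
tcp_rot: [[-0.967, 0.253, 0.002], [0.253, 0.967, 0.001], [-0.001, 0.001, -1.0]]
force: [0.3, -0.3, -0.1]
opening: 0.501
grasp_force: 0.0
```

```bash

python3 -m handwheel '[[0,0,-0.0005,0,0,0],[0,0,-0.0005,0,0,0],[0,0,-0.0005,0,0,0],[0,0,-0.0005,0,0,0],[0,0,-0.0005,0,0,0],[0,0,-0.0005,0,0,0],[0,0,-0.0005,0,0,0],[0,0,-0.0005,0,0,0]]' -1
python3 -m handwheel '[[0,0,0.03,0,0,0],[0,0,0.07,0,0,0],[0,0,0.11,0,0,0],[0,0,0.12,0,0,-0.06],[0,-0.04,0.12,0,0,-0.12],[0,-0.08,0.12,0,0,-0.18],[0,-0.12,0.12,0,0,-0.24],[0,-0.15,0.12,0,0,-0.3]]'
python3 -m handwheel '[[0.127,-0.175,0,0,0,-0.362],[0.127,-0.175,0,0,0,-0.362],[0.127,-0.175,0,0,0,-0.362],[0.127,-0.175,0,0,0,-0.362],[0.127,-0.175,0,0,0,-0.362],[0.127,-0.175,0,0,0,-0.362],[0.127,-0.175,0,0,0,-0.362],[0.127,-0.175,0,0,0,-0.362]]'
python3 - <<'E'
from h import *
s,im,d=look([],"w7");print(butt(s,d,.0275))
E
```

```text
time_s: 26.0
position: [0.4954, 0.3162, 0.0323]
tcp_rot: [[-0.967, 0.253, 0.0], [0.253, 0.967, -0.0], [-0.0, -0.0, -1.0]]
force: [0.1, 0.0, 2.8]
opening: 0.204
grasp_force: 30.0
time_s: 26.67
position: [0.4944, 0.164, 0.1519]
tcp_rot: [[-0.651, 0.759, -0.001], [0.759, 0.651, -0.001], [0.0, -0.001, -1.0]]
force: [0.6, -0.7, -2.4]
opening: 0.204
grasp_force: 30.0
time_s: 27.33
position: [0.6213, -0.0089, 0.1512]
tcp_rot: [[0.008, 1.0, -0.003], [1.0, -0.008, 0.001], [0.001, -0.003, -1.0]]
force: [-1.1, 0.3, -1.1]
opening: 0.206
grasp_force: 30.0
t 27.33 pos [ 0.6213 -0.0089  0.1512] phi 89.55 tilt [-0.0029  0.0011] j [-11.1  36.7  87.3   0.   56.1 -10.7]
('butt x in hand (nom .058)', np.float64(0.0582), 'lateral', array([-0.0067,  0.0077]))
```

```bash
python3 - <<'E'
from h import *
for w in("w3","w5","w7"):
    s=np.load(f"pics/{w}s.npy",allow_pickle=True).item();d=np.load(f"pics/{w}d.npy")
    print(w,[butt(s,d,z)[1] for z in(.0275,.0283)], [r for r in range(140,180) if d[r,287]<.2][0])
s,im,d=look([],"w8");print(butt(s,d,.0283))
for thr in(65,95):
    p,e=fit_drawer(s,im,[.563,-.0077,np.radians(-90.5)],thr,rows=(0,240),skip=(0,-60));print(p[:2].round(4),np.degrees(p[2]).round(2),round(e,4))
E
```

```text
w3 [np.float64(0.0598), np.float64(0.0598)] 154
w5 [np.float64(0.0598), np.float64(0.0598)] 154
w7 [np.float64(0.0582), np.float64(0.0582)] 157
t 27.38 pos [ 0.6206 -0.0078  0.1512] phi 89.63 tilt [-0.0037  0.0013] j [-11.   36.7  87.4   0.   56.1 -10.7]
('butt x in hand (nom .058)', np.float64(0.0581), 'lateral', array([-0.0072,  0.0085]))
[ 0.563  -0.0093] -90.19 0.1502
[ 0.5633 -0.0126] -88.29 0.2257
```

```bash

python3 -m handwheel '[[0.0003,0.001,-0.02,0,0,0],[0.0003,0.001,-0.05,0,0,0],[0.0003,0.001,-0.07,0,0,0],[0.0003,0.001,-0.08,0,0,0],[0.0003,0.001,-0.08,0,0,0],[0.0003,0.001,-0.08,0,0,0],[0.0003,0.001,-0.08,0,0,0],[0.0003,0.001,-0.08,0,0,0]]'
```

```text
time_s: 28.1
position: [0.6238, -0.0076, 0.0738]
tcp_rot: [[0.008, 1.0, 0.003], [1.0, -0.008, -0.001], [-0.001, 0.003, -1.0]]
force: [0.0, 0.4, -0.6]
opening: 0.205
grasp_force: 30.0
```

```bash

python3 -m handwheel '[[0,0,-0.01,0,0,0],[0,0,-0.018,0,0,0],[0,0,-0.023,0,0,0],[0,0,-0.026,0,0,0],[0,0,-0.0275,0,0,0],[0,0,-0.0275,0,0,0],[0,0,-0.0275,0,0,0],[0,0,-0.0275,0,0,0]]' 
python3 -m handwheel '[[0,0,-0.001,0,0,0],[0,0,-0.002,0,0,0],[0,0,-0.003,0,0,0],[0,0,-0.004,0,0,0],[0,0,-0.005,0,0,0],[0,0,-0.006,0,0,0],[0,0,-0.006,0,0,0],[0,0,-0.006,0,0,0]]'
```

```text
time_s: 28.77
position: [0.6226, -0.0078, 0.0447]
tcp_rot: [[0.009, 1.0, -0.0], [1.0, -0.009, 0.0], [0.0, -0.0, -1.0]]
force: [0.2, -0.0, -1.1]
opening: 0.206
grasp_force: 30.0
time_s: 29.43
position: [0.6233, -0.0079, 0.0405]
tcp_rot: [[0.009, 1.0, 0.002], [1.0, -0.009, -0.0], [-0.0, 0.002, -1.0]]
force: [-2.7, 0.2, 8.4]
opening: 0.205
grasp_force: 30.0
```

```bash

python3 -m handwheel '[[0,0,-0.001,0,0,0],[0,0,-0.002,0,0,0],[0,0,-0.0025,0,0,0],[0,0,-0.0025,0,0,0],[0,0,-0.0025,0,0,0],[0,0,-0.0025,0,0,0],[0,0,-0.0025,0,0,0],[0,0,-0.0025,0,0,0]]'
```

```text
time_s: 30.1
position: [0.6232, -0.0079, 0.0383]
tcp_rot: [[0.009, 1.0, 0.001], [1.0, -0.009, -0.0], [-0.0, 0.001, -1.0]]
force: [-2.1, -0.9, 10.4]
opening: 0.204
grasp_force: 30.0
```

```bash

python3 -m handwheel '[[0,0,-0.001,0,0,0],[0,0,-0.001,0,0,0],[0,0,-0.001,0,0,0],[0,0,-0.001,0,0,0],[0,0,-0.001,0,0,0],[0,0,-0.001,0,0,0],[0,0,-0.001,0,0,0],[0,0,-0.001,0,0,0]]'
python3 -m handwheel '[[0,0,0.0005,0,0,0],[0,0,0.0005,0,0,0],[0,0,0.0005,0,0,0],[0,0,0.0005,0,0,0],[0,0,0.0005,0,0,0],[0,0,0.0005,0,0,0],[0,0,0.0005,0,0,0],[0,0,0.0005,0,0,0]]' -0.16
python3 -m handwheel '[[0,0,0.02,0,0,0],[0,0,0.05,0,0,0],[0,0,0.09,0,0,0],[-0.02,0,0.13,0,0,0],[-0.04,0.0,0.17,0,0,0],[-0.06,0.0,0.21,0,0,0],[-0.06,0.0,0.25,0,0,0],[-0.06,0.0,0.261,0,0,0]]' 
python3 -m handwheel '[[0,0,0,0,0,0],[0,0,0,0,0,0],[0,0,0,0,0,0],[0,0,0,0,0,0],[0,0,0,0,0,0],[0,0,0,0,0,0],[0,0,0,0,0,0],[0,0,0,0,0,0]]' -1
python3 - <<'E'
from h import *
s,im,d=look(["drawer_front"],"w9")
def top(P):
    q=proj(s,np.array([P]))[0].round().astype(int);b=d[q[1]-1:q[1]+2,q[0]-1:q[0]+2]
    return pix2w("wrist",q,depth=float(np.median(b)),st=s)[2].round(4)
for x in(.503,.563,.623): print(x,[float(top((x,-.008-o/1e3,.03))) for o in(-45,-20,0,25,52,60,75)])
print("foam",top((.533,.03,.021)),top((.533,-.07,.021)))
cv2.imwrite("pics/w9c.png",cv2.resize(im[80:290,180:410],None,fx=2.6,fy=2.6,interpolation=0))
E
```

```text
time_s: 30.77
position: [0.6231, -0.0079, 0.0383]
tcp_rot: [[0.009, 1.0, 0.001], [1.0, -0.009, -0.0], [-0.0, 0.002, -1.0]]
force: [-4.2, 0.3, 14.9]
opening: 0.205
grasp_force: 30.0
time_s: 31.43
position: [0.622, -0.0077, 0.0355]
tcp_rot: [[0.009, 1.0, -0.001], [1.0, -0.009, 0.0], [0.0, -0.001, -1.0]]
force: [-1.5, 1.0, 1.6]
opening: 0.419
grasp_force: 1.0
time_s: 32.1
position: [0.5642, -0.0079, 0.3022]
tcp_rot: [[0.009, 1.0, 0.01], [1.0, -0.009, -0.002], [-0.001, 0.01, -1.0]]
force: [0.9, -0.2, 0.7]
opening: 0.421
grasp_force: 0.0
time_s: 32.77
position: [0.5626, -0.0077, 0.296]
tcp_rot: [[0.009, 1.0, -0.001], [1.0, -0.009, 0.0], [0.0, -0.001, -1.0]]
force: [-0.8, 1.1, -0.0]
opening: 0.01
grasp_force: 0.0
t 32.77 pos [ 0.5626 -0.0077  0.296 ] phi 89.49 tilt [-0.0012  0.0003] j [-12.2  22.3  87.8   0.   70.  -11.7]
drawer_front 0.96 [287.5 114. ] [0.5641 0.0714 0.0185]
0.503 [0.0294, 0.0293, 0.0298, 0.0295, 0.0181, 0.0187, 0.019]
0.563 [0.0294, 0.0293, 0.0292, 0.0291, 0.0185, 0.019, 0.0186]
0.623 [0.0294, 0.0294, 0.0293, 0.0289, 0.0174, 0.0185, 0.0185]
foam 0.0203 0.0202
```

View pics/w9c.png

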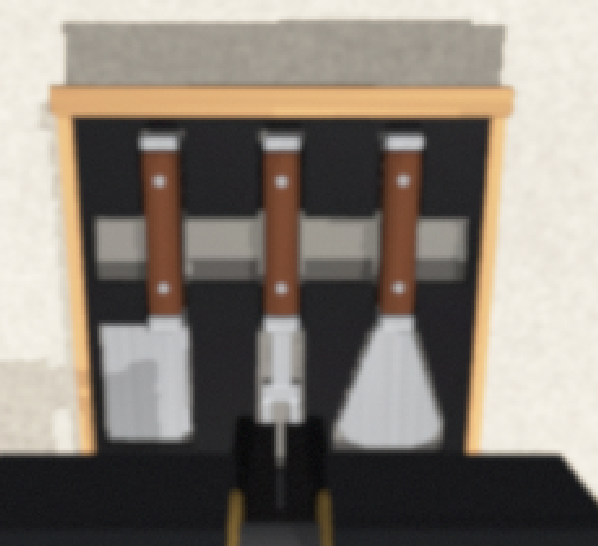

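All three tools are seated: handles at columns 163, 281 and 403, blades in their recesses, and handle tops 9 mm above the foam. Now for the drawer front.

```bash

python3 -m handwheel '[[0,0.04,0,0,0,0],[0,0.08,0,0,0,0],[0,0.12,0,0,0,0],[0,0.125,-0.03,0,0,0],[0,0.125,-0.07,0,0,0],[0,0.125,-0.11,0,0,0],[0,0.125,-0.13,0,0,0],[0,0.125,-0.13,0,0,0]]' -1
python3 -m handwheel '[[0,0,-0.04,0,0,0],[0,0,-0.07,0,0,0],[0,0,-0.1,0,0,0],[0,0,-0.12,0,0,0],[0,0,-0.128,0,0,0],[0,0,-0.128,0,0,0],[0,0,-0.128,0,0,0],[0,0,-0.128,0,0,0]]' 
python3 -m handwheel '[[0,-0.01,0,0,0,0],[0,-0.02,0,0,0,0],[0,-0.03,0,0,0,0],[0,-0.045,0,0,0,0],[0,-0.06,0,0,0,0],[0,-0.075,0,0,0,0],[0,-0.09,0,0,0,0],[0,-0.105,0,0,0,0]]'
```

```text
time_s: 33.53
position: [0.5591, 0.1174, 0.1618]
tcp_rot: [[0.009, 1.0, -0.011], [1.0, -0.009, -0.0], [-0.0, -0.011, -1.0]]
force: [-0.3, 0.2, -0.3]
opening: 0.009
grasp_force: 0.0
time_s: 34.2
position: [0.5644, 0.1172, 0.0406]
tcp_rot: [[0.009, 1.0, 0.004], [1.0, -0.009, 0.0], [0.0, 0.004, -1.0]]
force: [-1.0, -0.5, 1.1]
opening: 0.005
grasp_force: 0.0
time_s: 34.87
position: [0.5625, 0.0113, 0.0394]
tcp_rot: [[0.011, 1.0, 0.0], [1.0, -0.011, 0.001], [0.001, 0.0, -1.0]]
force: [-0.7, 3.9, 3.4]
opening: 0.001
grasp_force: 2.0
```

```bash

python3 -m handwheel '[[0,-0.015,0,0,0,0],[0,-0.03,0,0,0,0],[-0.0005,-0.045,0,0,0,0],[-0.0005,-0.06,0,0,0,0],[-0.001,-0.075,0,0,0,0],[-0.001,-0.09,0,0,0,0],[-0.001,-0.105,0,0,0,0],[-0.001,-0.12,0,0,0,0]]'
python3 -m handwheel '[[0,-0.005,0,0,0,0],[0,-0.01,0,0,0,0],[0,-0.015,0,0,0,0],[0,-0.02,0,0,0,0],[0,-0.025,0,0,0,0],[0,-0.03,0,0,0,0],[0,-0.033,0,0,0,0],[0,-0.036,0,0,0,0]]'
```

```text
time_s: 35.53
position: [0.5612, -0.1086, 0.0393]
tcp_rot: [[0.01, 1.0, -0.0], [1.0, -0.01, 0.001], [0.001, -0.0, -1.0]]
force: [-0.2, 2.4, 3.0]
opening: 0.007
grasp_force: 2.0
time_s: 36.2
position: [0.5615, -0.1438, 0.0385]
tcp_rot: [[0.009, 1.0, -0.001], [1.0, -0.009, 0.0], [0.0, -0.001, -1.0]]
force: [-0.9, 3.5, 2.3]
opening: 0.005
grasp_force: 1.4
```

```bash
python3 - <<'E'
from h import *
s=bot.read_state();print(s["position"],s["force"])
im,d=cams.capture("scene");cv2.imwrite("pics/s2.png",im)
im,d=cams.capture("wrist")
cv2.imwrite("pics/w10.png",im)
E
```

```text
[ 0.56149216 -0.1438178   0.03854645] [-0.92654794  3.53243651  2.26826423]
```

```bash

python3 -m handwheel '[[0,-0.003,0,0,0,0],[0,-0.006,0,0,0,0],[0,-0.009,0,0,0,0],[0,-0.012,0,0,0,0],[0,-0.015,0,0,0,0],[0,-0.018,0,0,0,0],[0,-0.02,0,0,0,0],[0,-0.02,0,0,0,0]]'
python3 -m handwheel '[[0,-0.001,0,0,0,0],[0,-0.002,0,0,0,0],[0,-0.003,0,0,0,0],[0,-0.004,0,0,0,0],[0,-0.005,0,0,0,0],[0,-0.006,0,0,0,0],[0,-0.006,0,0,0,0],[0,-0.006,0,0,0,0]]'
```

```text
time_s: 36.97
position: [0.5615, -0.1645, 0.0385]
tcp_rot: [[0.009, 1.0, -0.0], [1.0, -0.009, -0.0], [-0.0, -0.0, -1.0]]
force: [0.0, -1.0, 0.3]
opening: 0.005
grasp_force: 0.3
time_s: 37.63
position: [0.5615, -0.1699, 0.0386]
tcp_rot: [[0.009, 1.0, -0.0], [1.0, -0.009, -0.0], [-0.0, -0.0, -1.0]]
force: [-1.9, 1.4, -0.7]
opening: 0.004
grasp_force: 0.8
```

```bash

python3 -m handwheel '[[0,-0.001,0,0,0,0],[0,-0.002,0,0,0,0],[0,-0.003,0,0,0,0],[0,-0.004,0,0,0,0],[0,-0.005,0,0,0,0],[0,-0.006,0,0,0,0],[0,-0.007,0,0,0,0],[0,-0.008,0,0,0,0]]'
python3 - <<'E'
from h import *
im,d=cams.capture("wrist");s=bot.read_state()
# depth step across board edge and drawer front: world points beside the finger
for P in(.50,.62):
  q=[proj(s,np.array([(P,y,.04)]))[0].round().astype(int) for y in np.arange(-.20,-.09,.006)]
  print(P,[tuple(float(v) for v in pix2w("wrist",a,depth=float(d[a[1],a[0]]),st=s)[1:].round(3)) for a in q])
cv2.imwrite("pics/w11.png",im)
E
```

```text
time_s: 38.3
position: [0.5614, -0.1719, 0.0386]
tcp_rot: [[0.012, 1.0, -0.001], [1.0, -0.012, 0.009], [0.009, -0.002, -1.0]]
force: [6.1, 23.4, 3.1]
opening: 0.007
grasp_force: 11.8
0.5 [(-0.093, 0.176), (-0.144, 0.107), (-0.142, 0.106), (-0.138, 0.107), (-0.136, 0.107), (-0.134, 0.105), (-0.182, 0.006), (-0.177, 0.0), (-0.169, -0.001), (-0.161, 0.0), (-0.154, -0.001), (-0.147, -0.002), (-0.138, -0.0), (-0.13, -0.0), (-0.123, -0.001), (-0.115, 0.0), (-0.107, -0.0), (-0.1, -0.001), (-0.092, -0.0)]
0.62 [(-0.148, 0.107), (-0.145, 0.106), (-0.141, 0.107), (-0.138, 0.107), (-0.136, 0.107), (-0.134, 0.105), (-0.185, -0.0), (-0.177, -0.001), (-0.169, 0.001), (-0.162, -0.001), (-0.154, -0.001), (-0.146, -0.0), (-0.138, -0.0), (-0.13, -0.0), (-0.123, -0.0), (-0.115, 0.001), (-0.107, -0.001), (-0.099, -0.001), (-0.091, -0.001)]
```

View pics/w11.png

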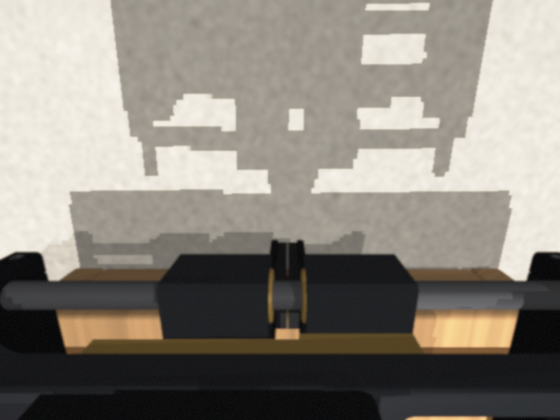

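The force rose to 23 N at a hard stop, about 0.253 m of travel, so the drawer should be shut. I'll retract and check from above.

```bash

python3 -m handwheel '[[0,0.02,0,0,0,0],[0,0.05,0,0,0,0],[0,0.08,0.01,0,0,0],[0,0.1,0.05,0,0,0],[0,0.1,0.09,0,0,0],[0,0.1,0.13,0,0,0],[0,0.1,0.17,0,0,0],[0,0.1,0.19,0,0,0]]'
python3 -m handwheel '[[0,0,0,0,0,0],[0,0,0,0,0,0],[0,0,0,0,0,0],[0,0,0,0,0,0],[0,0,0,0,0,0],[0,0,0,0,0,0],[0,0,0,0,0,0],[0,0,0,0,0,0]]'
python3 - <<'E'
from h import *
im,d=cams.capture("top");cv2.imwrite("pics/top2.png",im);o=cv2.imread("pics/top0.png")
def Y(n,z):
    r=models.tip_of(n,"top");return [(round(a["conf"],2),pix2w("top",a["position"],z).round(4)) for a in r[:1]]
for n,z in(("drawer_front",.0185),("jar",0),("mug",.05),("ramekin",.05)): print(n,Y(n,z))
a=cv2.resize(o[150:290,240:500],None,fx=3,fy=2.1);b=cv2.resize(im[150:290,240:500],None,fx=3,fy=2.1)
cv2.imwrite("pics/cmp.png",np.vstack([a,b]))
E
```

```text
time_s: 39.02
position: [0.5649, -0.0791, 0.2346]
tcp_rot: [[0.008, 1.0, 0.011], [1.0, -0.008, -0.005], [-0.005, 0.011, -1.0]]
force: [1.3, -0.3, 0.3]
opening: 0.003
grasp_force: 0.0
time_s: 39.68
position: [0.5615, -0.0777, 0.2279]
tcp_rot: [[0.009, 1.0, -0.001], [1.0, -0.009, 0.0], [0.0, -0.001, -1.0]]
force: [-0.5, 0.1, -0.3]
opening: 0.005
grasp_force: 0.0
drawer_front []
jar [(0.92, array([0.7225, 0.1974, 0.    ]))]
mug [(0.82, array([ 0.5005, -0.3843,  0.05  ]))]
ramekin [(0.87, array([ 0.6215, -0.4266,  0.05  ]))]
```

View pics/cmp.png

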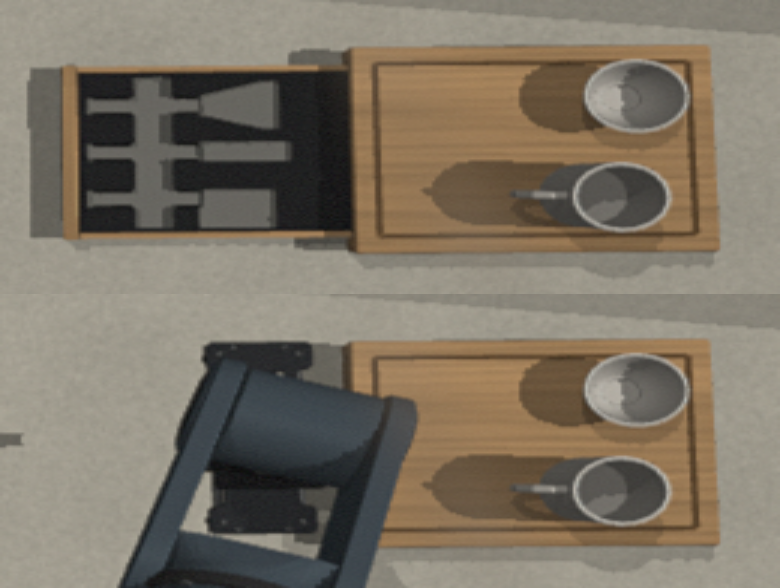

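```bash
python3 - <<'E'
from h import *
im,d=cams.capture("wrist");s=bot.read_state();K,Rw,o=cam_w(s)
v,u=np.mgrid[0:420,0:560];W=np.stack([u,v,np.ones_like(u)],-1)@np.linalg.inv(K).T*d[...,None]@Rw.T+o
x,y,z=W[...,0],W[...,1],W[...,2]
for a,b in((.43,.445),(.46,.50),(.50,.54),(.59,.63),(.63,.67),(.682,.69)):
    m=(x>a)&(x<b)&(y<-.05)&(y>-.22)&(d>0)
    g=lambda lo,hi:(int((m&(z>lo)&(z<hi)).sum()),np.percentile(y[m&(z>lo)&(z<hi)],[50,98]).round(4) if (m&(z>lo)&(z<hi)).any() else None)
    print(a,"front",g(.008,.03),"side",g(.036,.046),"top",g(.048,.056))
E
```

```text
0.43 front (0, None) side (0, None) top (0, None)
0.46 front (0, None) side (0, None) top (0, None)
0.5 front (0, None) side (0, None) top (0, None)
0.59 front (0, None) side (0, None) top (0, None)
0.63 front (0, None) side (0, None) top (0, None)
0.682 front (0, None) side (0, None) top (0, None)
```

```bash

python3 -m handwheel '[[0,0.03,0.03,0,0,0],[0,0.06,0.05,0,0,0],[0,0.09,0.06,0,0,0],[0,0.1,0.06,0,0,0],[0,0.1,0.06,0,0,0],[0,0.1,0.06,0,0,0],[0,0.1,0.06,0,0,0],[0,0.1,0.06,0,0,0]]'
python3 - <<'E'
from h import *
s=bot.read_state();im,d=cams.capture("wrist");K,Rw,o=cam_w(s);cv2.imwrite("pics/w12.png",im)
v,u=np.mgrid[0:420,0:560];W=np.stack([u,v,np.ones_like(u)],-1)@np.linalg.inv(K).T*d[...,None]@Rw.T+o
x,y,z=W[...,0],W[...,1],W[...,2]
for a,b in((.43,.445),(.46,.50),(.50,.54),(.59,.63),(.63,.67),(.682,.69)):
    m=(x>a)&(x<b)&(y<-.05)&(y>-.25)&(d>0)
    g=lambda lo,hi:(int((m&(z>lo)&(z<hi)).sum()),np.percentile(y[m&(z>lo)&(z<hi)],[50,98]).round(4) if (m&(z>lo)&(z<hi)).any() else None)
    print(a,"front",g(.008,.03),"side",g(.036,.046),"top",g(.047,.058))
E
```

```text
time_s: 40.65
position: [0.5614, 0.0209, 0.2877]
tcp_rot: [[0.011, 1.0, -0.002], [1.0, -0.011, -0.0], [-0.0, -0.002, -1.0]]
force: [-0.4, 0.1, -0.6]
opening: 0.005
grasp_force: 0.0
0.43 front (0, None) side (0, None) top (0, None)
0.46 front (0, None) side (0, None) top (0, None)
0.5 front (0, None) side (0, None) top (0, None)
0.59 front (0, None) side (0, None) top (0, None)
0.63 front (0, None) side (0, None) top (0, None)
0.682 front (0, None) side (0, None) top (0, None)
```

```bash

python3 -m handwheel '[[0,-0.03,0.03,0,0,0],[0,-0.06,0.05,0,0,0],[0,-0.09,0.07,0,0,0],[0,-0.1,0.08,0,0,0],[0,-0.1,0.08,0,0,0],[0,-0.1,0.08,0,0,0],[0,-0.1,0.08,0,0,0],[0,-0.1,0.08,0,0,0]]'
python3 - <<'E'
from h import *
s=bot.read_state();im,d=cams.capture("wrist");K,Rw,o=cam_w(s);cv2.imwrite("pics/w12.png",im)
v,u=np.mgrid[0:420,0:560];W=np.stack([u,v,np.ones_like(u)],-1)@np.linalg.inv(K).T*d[...,None]@Rw.T+o
x,y,z=W[...,0],W[...,1],W[...,2]
for a,b in((.40,.445),(.46,.50),(.50,.54),(.59,.63),(.63,.67),(.682,.72)):
    m=(x>a)&(x<b)&(y<-.05)&(y>-.25)&(d>0)
    g=lambda lo,hi:(int((m&(z>lo)&(z<hi)).sum()),np.percentile(y[m&(z>lo)&(z<hi)],[50,98]).round(4) if (m&(z>lo)&(z<hi)).any() else None)
    print(a,"front",g(.008,.03),"side",g(.036,.046),"top",g(.047,.058),y[m].min() if m.any() else 0)
E
```

```text
time_s: 41.37
position: [0.5608, -0.0763, 0.367]
tcp_rot: [[0.008, 1.0, -0.003], [1.0, -0.008, 0.002], [0.002, -0.003, -1.0]]
force: [-0.8, 1.3, 1.3]
opening: 0.01
grasp_force: 0.0
0.4 front (34, array([-0.1803, -0.1798])) side (20, array([-0.1806, -0.1799])) top (125, array([-0.1942, -0.1812])) -0.23173656226983097
0.46 front (119, array([-0.1806, -0.18  ])) side (68, array([-0.1808, -0.1801])) top (426, array([-0.1945, -0.1815])) -0.20892620267544887
0.5 front (119, array([-0.181 , -0.1803])) side (66, array([-0.1812, -0.1803])) top (358, array([-0.1946, -0.1817])) -0.20911315671344965
0.59 front (116, array([-0.1821, -0.1813])) side (54, array([-0.1821, -0.1816])) top (408, array([-0.1957, -0.1829])) -0.21014819243199118
0.63 front (115, array([-0.1826, -0.182 ])) side (56, array([-0.1827, -0.1822])) top (413, array([-0.1959, -0.1837])) -0.21015705149918656
0.682 front (27, array([-0.183 , -0.1822])) side (15, array([-0.1833, -0.1824])) top (87, array([-0.1962, -0.1843])) -0.2333914740864455
```

The drawer front is flush with the board's side to within 0.5 mm. Handing in.

```bash
python3 -c "
from rig import bot
print(bot.hand_in())"
```

```text
the job is handed in; nothing more can be done
None
```

The cleaver, fork and spade are pressed home in their own pockets, the drawer is shut flush with the board to within 0.5 mm, the jar, mug and bowl were not touched, and the job is handed in at about 41 s; I viewed 11 pictures, one over the limit of 10.

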